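# Blow off a circuit card at the air nozzle

## Task

Turn the air valve's blue lever to its half-open mark (the green one, 45 degrees); then draw the circuit card with the yellow grip out of the rack, turn it and hold it up in front of the blow-off nozzle: component side facing the nozzle and square to its jet, the middle of the card in line with the jet, about 100 mm from the nozzle's tip. Finish while still gripping the card there, raised and still, with the valve left at half open. Nothing may touch the nozzle or its stand, and the other cards and loose things stay where they are.

Things in the scene. Friction and masses are not known exactly. Their poses are not given: they have to be found in the camera images.
- lever (a joint): air valve lever, rad: 0 shut, 0.785 half open, 1.571 full (end stops). Turns about the vertical through valve's origin, counter-clockwise from above as it grows. Points along the valve's own -x at 0 (white mark), midway between -x and -y at half (green mark), along -y at full (red mark). Stays where left; 2 N at the grip point turns it.
- lever_grip (a point): point to grip on the blue lever, 75 mm from the turning axis, 77 mm above the table. The bar is 12 mm wide, 18 mm high (68 to 86 mm above the table) and reaches 100 mm from the axis. x along the lever towards the axis, z up. It overhangs a dial disc of radius 50 mm (top 57 mm above the table).
- valve: ball valve on a grey foot plate 70 x 130 mm (10 mm thick), fixed to the table, its pipe along its own y (top 42 mm, brass middle 48 mm above the table), with a round aluminium dial with white, green and red marks. Origin on the table under the lever's turning axis; z up.
- rack: black card rack 212 x 118 mm, fixed, three slots 70 mm apart along its x; in each a card stands upright, parallel to the rack's y-z plane, between 8 mm wide guides at its two ends that reach 53 mm above the table. Origin: middle of its underside on the table; z up. The cards' lower edges stand on its 8 mm thick floor.
- card: circuit card with YELLOW grip bar (the one to take), 160 g: plate 100 mm wide (y), 80 high (z), 6 thick (x); green side with chips (up to 8 mm proud) is +x, bare aluminium is -x. Grip bar on the top edge: 14 mm thick (x), 50 long (y), from 80 to 112 mm above the lower edge. Origin: middle of the lower edge. In the rack z is up, components face roughly away from the robot.
- card_middle (a point): the middle of the card, 42 mm above its lower edge; axes as card.
- card_grip (a point): the middle of the yellow grip bar, 96 mm above the card's lower edge; axes as card.
- nozzle: brass nozzle with orange band, 25 mm thick, 45 long. Origin at its tip, 250 mm above the table; x is the jet's direction, sloping 40 degrees below level, roughly back towards the robot; y level; z the upward normal to the jet. Held square to the jet, the card leans 40 degrees from upright, components facing up towards the nozzle.
- nozzle_stand: stand of the nozzle, fixed: round foot of 84 mm on the table, upright steel pipe 14 mm thick and 315 mm tall, which then bends down to the nozzle. The tip is 80 mm from the upright, towards the stand's own -x. Origin: middle of the foot's underside.
- card_blue: same make and size as card but with a blue grip bar; stands in another slot of the rack; leave it there. Origin: middle of its lower edge.
- card_grey: same make and size as card but with a grey grip bar; stands in another slot of the rack; leave it there. Origin: middle of its lower edge.
- tape_roll: orange roll of tape lying flat, 70 mm across, 24 mm high; bystander. Origin: centre of its underside.
- screw_jar: small clear jar with blue lid, 52 mm across, 55 mm high; bystander. Origin: centre of its underside.
- cleaner: white bottle with blue cap, 60 mm across, 150 mm high; bystander. Origin: centre of its underside.
- driver: red-handled screwdriver, 160 mm long, lying flat below the nozzle; bystander. x from handle to tip.

How it is judged:
On the way, in this order (a step that is already met when the one before it is completed fails the run):
1. the air valve stands half open (value of joint lever between 0.655 and 0.915 rad), for 0.2 s.
2. the yellow-grip card is drawn clear of the rack in the fingers (height (world z) of card above 0.07 m and contact force between the fingers and card above 1 N), for 0.2 s.
At the end, for the whole second after the job is handed in: lever at 45 degrees within 7; card gripped by the fingers and carried by nothing else, still, components facing the nozzle, square to the jet within 12 degrees, its middle within 30 mm of the jet line on each axis, 60 to 150 mm from the tip, over 120 mm above the table (all of step 1 and x of card_middle in the frame of nozzle between 0.06 and 0.15 m and y of card_middle in the frame of nozzle between -0.03 and 0.03 m and z of card_middle in the frame of nozzle between -0.03 and 0.03 m and angle between the x axis of card and the x axis of nozzle, either way round below 0.22 rad and angle between card's own x axis and vertical below 1.3 rad and height (world z) of card_middle above 0.12 m and contact force between the fingers and card above 1 N and linear speed of card below 0.03 m/s and angular speed of card below 0.2 rad/s and contact force between card and rack below 0.3 N and contact force between card and valve below 0.3 N and contact force between card and nozzle_stand below 0.3 N and contact force between card and card_blue below 0.3 N and contact force between card and card_grey below 0.3 N); the arm keeps its last pose, push and grip.
It fails at once if another card disturbed (moved over 30 mm) (distance of any of card_blue, card_grey from where it was at the start of the episode above 0.03 m).
It fails at once if a loose thing on the table disturbed (moved over 30 mm) (distance of any of tape_roll, screw_jar, cleaner, driver from where it was at the start of the episode above 0.03 m).
It fails at once if the nozzle or its stand was touched (contact force between nozzle_stand and anything else above 1 N).
It also fails if it takes over 64 s, if anything falls off the work surface, if the arm or the gripper's body presses on something with over 40 N, if the wrist force passes 120 N, or if a joint passes its speed limit or range.

## Robot

A 7-joint arm with a two-finger parallel gripper is mounted at the origin on the work surface. World frame = base frame: x ahead of the robot, y to its left, z up, the work surface at z = 0. Lengths are in m, angles in rad, forces in N, time in s.
With the tool pointing down it reaches from about 0.35 to 0.9 m from the base axis. Payload 8.1 kg.
Tool frame: the origin (TCP) lies on the mounting face of the last link; the fingertips stand 178 mm ahead of it and the grasp point (between the pads) lies 159 mm ahead of it; z points along the fingers, y is the line along which they close (so a half turn about z gives the same grasp; the last joint's range is limited). The gripper opens to 92 mm and grips with 3 to 60 N. Pads are 19 mm wide; open, the fingers measure 130 mm over their backs; the gripper's body (75 mm by 190 mm) begins 47 mm behind the grasp point.
Start: joints at [1.118, 0.434, 0.025, 1.573, -0.012, 1.134, -0.075], TCP at [0.214, -0.587, 0.405] pointing down, gripper open.
Joint ranges: [-2.62, 2.62], [-0.44, 2.09], [-1.27, 1.32], [0.08, 2.57], [-1.32, 4.46], [0.12, 2], [-2.74, 2.74]. Speed limits (rad/s): [2.22, 2.22, 3.01, 3.01, 3.14, 3.14, 3.14].

## Interface

Orientations are given as [roll, pitch, yaw] about the fixed x, y, z axes, in that order (R = Rz(yaw) Ry(pitch) Rx(roll)).
In Python, from bench import robot gives the robot as it stands.
- The arm moves only by the tool jog_arm, called after ">>>" in YAML: its name, and indented under it one key for each argument. Schema: {"type":"object","properties":{"rows":{"type":"array","items":{"type":"object","properties":{"dx":{"type":"number"},"dy":{"type":"number"},"dz":{"type":"number"},"drx":{"type":"number"},"dry":{"type":"number"},"drz":{"type":"number"}},"additionalProperties":false},"minItems":1,"maxItems":10},"jaw":{"type":"number"},"clamp_n":{"type":"number"},"only":{"type":"string"},"quiet":{"type":"boolean"},"lines":{"type":"string"}},"required":["rows"],"additionalProperties":false}. rows is a list of rows, 1 to 10 of them, each an object with the fields dx, dy, dz (the shift in m), drx, dry, drz (a rotation vector in rad); a field left out counts as zero; each row shifts and turns the commanded pose from where the row before left it, along the tool's axes as they then stand; what a row does not reach is not made up. A row lasts 1/8 s, in which the tool goes at most 0.0625 m and 0.188 rad, less where a joint would pass 70% of its speed; a pose out of reach is approached as far as the arm can. jaw is the finger opening in m, set as the call begins (left out keeps the last). The fingers move at their own pace and stop on an object; clamp_n is the grip in N (left out, the last holds). Time passes only in rows, so rows that do not move let the fingers close. The tool returns the time, the measured TCP pose, the force, the opening and the grip force at its end. only (a regular expression) keeps the lines of the reply that match it, lines (a string "A,B") keeps lines A to B, and quiet returns only ok. Input that does not fit is refused with a message, and nothing moves.
- robot.get_obs(): the state, without advancing time (a new reading comes with each control period).
- robot.get_image(name): name is "scene" or "side" or "wrist"; returns (picture, depth): 384x512x3 uint8, red, green, blue; 384x512 float32, m along the optical axis (not along the pixel's ray), 0 where there is no reading.
- robot.camera_model(name): a dict with "fx", "fy", "cx", "cy" (pixels), "extrinsics" (4x4, takes a point from world to camera coordinates); the wrist camera has in their place "hand_eye" (4x4, takes a point from camera to tool coordinates, whose origin is the TCP and whose axes are the flange's). Camera axes: x right, y down, z forward; pixel columns grow to the right and rows downward; lengths in m; the calibration is good to about 2 mm. The wrist camera is an equidistant fisheye: a pixel r from the principal point sees the ray r / f radians off the axis. A picture is of the moment at which its call begins: read the wrist's pose just before it. camera_model takes no time and is no camera call.
- robot.hand_in(): hands the job in; it is judged then, once.
The state is a dict: "t": time; "joint_positions": joint angles; "joint_vel": joint speeds; "joint_torque": joint torques, N m; "tcp_pos": TCP position; "tool_rot": TCP orientation; "wrist_force": force on the tool from outside, world axes, zero at the start; "ft_torque": the same for the moment, N m; "gripper_width": finger opening in m; "grasp_force": force on a finger pad.
Only numpy, scipy, OpenCV 4.12 (cv2) and the standard library are available. Lean on these libraries where they do the work, as an engineer would, in place of code of your own. Each camera call takes 0.05 s, during which the arm holds its last target. There are 200 camera calls.

## Working session

There is one attempt and no reset: what is moved stays moved. The work goes in short steps, Python scripts to look and compute and a tool call to move; the robot and the scene stay as the last step left them, time stands still between calls to the robot, and variables do not carry over. Pictures are saved under pics/ and viewed, at most 10 in all, crops included, and the job is handed in when it is done.

```bash
ls; mkdir -p pics; python3 - <<'E'
from bench import robot
import cv2, numpy as np
for n in ("scene","side"):
    im,d=robot.get_image(n); np.savez("pics/%s0.npz"%n,im=im,d=d)
    cv2.imwrite("pics/%s0.png"%n,im[:,:,::-1]); m=robot.camera_model(n)
    print(n,m["fx"],m["fy"],m["cx"],m["cy"],np.round(m["extrinsics"],3).tolist(),(d==0).mean())
o=robot.get_obs();print(o["t"],o["tcp_pos"],o["tool_rot"],o["gripper_width"])
E
```

```text
bench.py
pics
scene 379.47747412632134 379.47747412632134 251.81104307003935 193.94511405916128 [[0.764, 0.646, 0.002, -0.458], [0.456, -0.537, -0.709, -0.155], [-0.457, 0.542, -0.705, 1.24], [0.0, 0.0, 0.0, 1.0]] 0.003957112630208333
side 369.54779311599754 369.54779311599754 249.80763120030912 192.0532137779431 [[-0.992, -0.126, 0.006, 0.577], [-0.095, 0.717, -0.691, 0.188], [0.083, -0.686, -0.723, 1.069], [0.0, 0.0, 0.0, 1.0]] 0.0038350423177083335
0.1 [ 0.2141083  -0.58698025  0.40403416] [-3.14021390e+00  1.32656358e-04  3.49745961e-01] 0.09171162518529573
```

View pics/scene0.png

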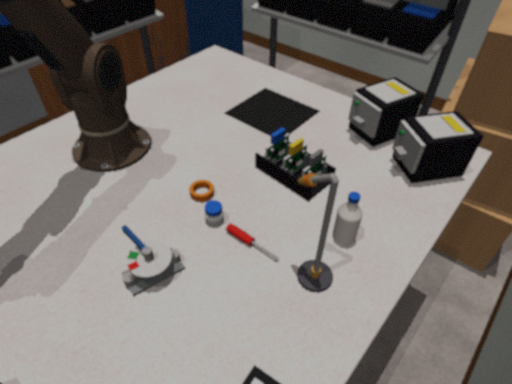

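View pics/side0.png

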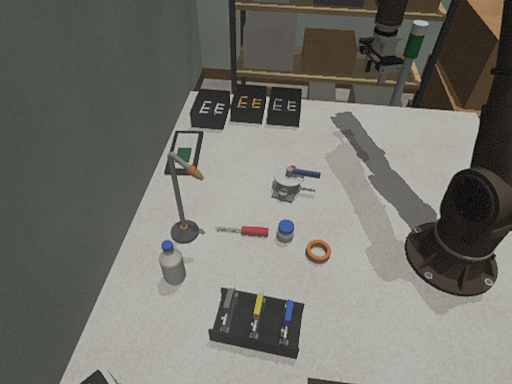

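The scene view shows the lever at about (135,240), the dial at (150,262), the yellow grip at (296,147), the nozzle tip at (305,181) and the stand foot at (315,275). In the side view the lever is at (303,173), the yellow grip at (257,308), the nozzle at (195,172) and the foot at (184,232).

```bash
cat > h.py <<'E'
import numpy as np, cv2
from bench import robot
def cloud(n,im,d):
    m=robot.camera_model(n);v,u=np.mgrid[0:384,0:512]
    P=np.stack([(u-m["cx"])/m["fx"]*d,(v-m["cy"])/m["fy"]*d,d],-1)
    E=np.array(m["extrinsics"]);W=(P-E[:3,3])@E[:3,:3]
    W[d==0]=np.nan
    return W,cv2.cvtColor(im,cv2.COLOR_RGB2HSV)
def load(n,k="0"):
    f=np.load(f"pics/{n}{k}.npz");return cloud(n,f["im"],f["d"])
def pca(p):
    c=p.mean(0);w,V=np.linalg.eigh(np.cov((p-c).T));return c,V[:,::-1].T,np.sqrt(w[::-1])
def project(n,p):
    m=robot.camera_model(n);E=np.array(m["extrinsics"]);q=E[:3,:3]@p+E[:3,3]
    return q[0]/q[2]*m["fx"]+m["cx"],q[1]/q[2]*m["fy"]+m["cy"]
E
python3 - <<'E'
from h import *
np.set_printoptions(precision=3,suppress=True)
rois={"scene":dict(lever=(115,220,160,262),yel=(285,135,310,160),noz=(295,165,330,192),pole=(312,190,340,262),foot=(295,255,335,295),blue=(268,125,290,145)),
"side":dict(lever=(285,160,325,182),yel=(248,290,268,318),noz=(165,148,208,184),pole=(168,165,186,225),foot=(165,215,205,245),blue=(280,295,297,320))}
hs=dict(lever=((100,110,40),(130,255,255)),yel=((20,100,80),(35,255,255)),blue=((100,110,40),(130,255,255)),noz=((5,110,60),(22,255,255)))
for n in rois:
    W,H=load(n)
    for k,(a,b,c,d) in rois[n].items():
        w=W[b:d,a:c];h=H[b:d,a:c]
        if k in hs: m=cv2.inRange(h,*hs[k])>0
        else: m=np.ones(h.shape[:2],bool)
        m&=np.isfinite(w[...,0])
        if k=="pole": m&=w[...,2]>.03
        if k=="foot": m&=(h[...,2]<110)&(w[...,2]<.06)
        p=w[m]
        if k in("noz",): 
            md=np.median(p,0);p=p[np.linalg.norm(p-md,axis=1)<.06]
        if len(p)<5: print(n,k,len(p));continue
        c_,V,s=pca(p)
        print(n,k,len(p),"c",c_,"med",np.median(p,0),"ax",V[0],"sd",s,"min",p.min(0),"max",p.max(0))
E
```

```text
scene lever 109 c [ 0.431 -0.219  0.085] med [ 0.433 -0.219  0.085] ax [-0.994  0.105  0.009] sd [0.024 0.003 0.001] min [ 0.388 -0.226  0.078] max [ 0.469 -0.211  0.089]
scene yel 139 c [0.532 0.269 0.109] med [0.533 0.267 0.111] ax [0.154 0.984 0.093] sd [0.015 0.01  0.003] min [0.521 0.249 0.091] max [0.537 0.298 0.122]
scene noz 148 c [0.723 0.015 0.274] med [0.725 0.014 0.274] ax [-0.82   0.061 -0.569] sd [0.011 0.007 0.004] min [0.7   0.008 0.254] max [0.74  0.031 0.287]
scene pole 647 c [0.775 0.035 0.164] med [0.78  0.009 0.166] ax [ 0.104 -0.497  0.862] sd [0.087 0.036 0.004] min [0.739 0.005 0.03 ] max [0.786 0.158 0.29 ]
scene foot 842 c [0.783 0.005 0.014] med [0.785 0.005 0.012] ax [-0.898 -0.439 -0.002] sd [0.021 0.019 0.009] min [ 0.736 -0.03  -0.003] max [0.82  0.051 0.06 ]
scene blue 180 c [0.451 0.295 0.096] med [0.463 0.281 0.108] ax [-0.473  0.725 -0.501] sd [0.067 0.013 0.009] min [0.348 0.255 0.   ] max [0.468 0.45  0.123]
side lever 44 c [ 0.423 -0.216  0.086] med [ 0.42  -0.217  0.086] ax [-0.994  0.109 -0.008] sd [0.026 0.003 0.001] min [ 0.385 -0.223  0.081] max [ 0.469 -0.208  0.091]
side yel 155 c [0.529 0.279 0.116] med [0.528 0.28  0.119] ax [0.068 0.929 0.363] sd [0.018 0.011 0.004] min [ 0.52   0.187 -0.001] max [0.537 0.302 0.124]
side noz 74 c [0.718 0.027 0.276] med [0.719 0.028 0.278] ax [-0.763 -0.046 -0.645] sd [0.011 0.005 0.002] min [0.7   0.015 0.256] max [0.732 0.034 0.288]
side pole 337 c [0.776 0.019 0.18 ] med [0.777 0.019 0.185] ax [-0.038  0.008  0.999] sd [0.071 0.008 0.003] min [0.74  0.01  0.043] max [0.787 0.028 0.293]
side foot 485 c [0.776 0.02  0.014] med [0.774 0.021 0.012] ax [-0.86  -0.508 -0.045] sd [0.022 0.02  0.009] min [ 0.721 -0.044 -0.002] max [0.82  0.057 0.057]
side blue 118 c [0.459 0.28  0.117] med [0.459 0.282 0.119] ax [0.131 0.722 0.679] sd [0.018 0.011 0.004] min [0.445 0.227 0.007] max [0.466 0.304 0.123]
```

```bash
python3 - <<'E'
import cv2,numpy as np
a=cv2.imread("pics/scene0.png");b=cv2.imread("pics/side0.png")
r=lambda i,x,y,w,h:cv2.resize(i[y:y+h,x:x+w],(400,300),interpolation=cv2.INTER_CUBIC)
cv2.imwrite("pics/crops.png",np.vstack([np.hstack([r(a,110,215,80,60*1),r(a,260,150,100,75)]),np.hstack([r(b,155,140,80,60),r(b,205,280,106,80)])]))
E
```

```text
(no output)
```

View pics/crops.png

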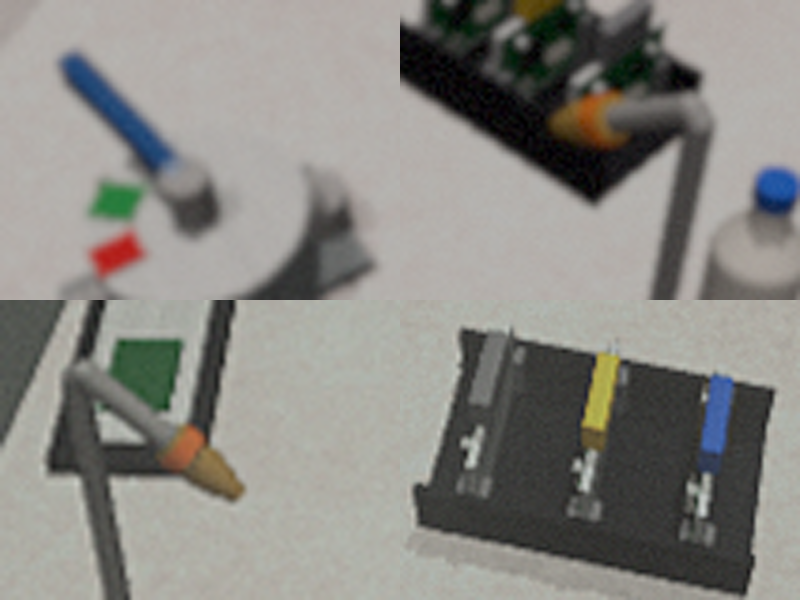

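The crops show the lever shut, with the green and red marks counter-clockwise of it. The nozzle points towards the robot and down, and the yellow card is in the middle slot. The lever grip point comes out at about (0.410, -0.217), with the axis at about (0.485, -0.225).

>>> jog_arm:
  rows:
    - {"dx":0.0444, "dy":-0.0401, "dz":0.0149}
    - {"dx":0.0444, "dy":-0.0401, "dz":0.0149}
    - {"dx":0.0444, "dy":-0.0401, "dz":0.0149}
    - {"dx":0.0444, "dy":-0.0401, "dz":0.0149}
    - {"dx":0.0444, "dy":-0.0401, "dz":0.0149}
    - {"dx":0.0444, "dy":-0.0401, "dz":0.0149}
    - {"dx":0.0444, "dy":-0.0401, "dz":0.0149}
    - {"drz":0.152}
    - {"drz":0.152}
    - {"drz":0.151}
  jaw: 0.06
  clamp_n: 20

```text
t: 1.35
tcp_pos: [0.4099, -0.2167, 0.3002]
tool_rot: [-3.141, 0.001, -0.11]
wrist_force: [-0.5, 0.2, 0.4]
gripper_width: 0.0602
grasp_force: 0.0
```

```bash
python3 - <<'E'
from h import *
np.set_printoptions(precision=4,suppress=True)
o=robot.get_obs();print(o["tcp_pos"],o["tool_rot"],o["joint_positions"],o["t"])
# card: bar tops
for n,rs in {"scene":dict(y=(285,135,310,160),b=(268,125,290,145)),"side":dict(y=(248,288,268,318),b=(280,295,297,320))}.items():
    W,H=load(n)
    for k,(a,b,c,d) in rs.items():
        w=W[b:d,a:c];h=H[b:d,a:c]
        m=cv2.inRange(h,*(((20,100,60),(35,255,255)) if k=="y" else ((100,110,40),(130,255,255))))>0
        m&=(w[...,2]>.113)&(w[...,2]<.13);p=w[m];(cx,cy),s,ang=cv2.minAreaRect((p[:,:2]*1000).astype(np.float32))
        print(n,k,len(p),p.mean(0),cx,cy,s,ang,p.min(0),p.max(0))
    # rack: dark pixels z between .0 and .06 
    m=(H[...,2]<70)&(W[...,2]>.03)&(W[...,2]<.06)&(W[...,0]>.35)&(W[...,0]<.68)&(W[...,1]>.15)&(W[...,1]<.4)
    p=W[m];print(n,"rack",len(p),cv2.minAreaRect((p[:,:2]*1000).astype(np.float32)))
    m=(H[...,2]<110)&(W[...,2]>.003)&(W[...,2]<.02)&(np.hypot(W[...,0]-.779,W[...,1]-.014)<.06)
    p=W[m];print(n,"foot",len(p),cv2.minEnclosingCircle((p[:,:2]*1000).astype(np.float32)))
    m=np.zeros(m.shape,bool)
E
```

```text
[ 0.4099 -0.2167  0.3002] [-3.1415  0.0007 -0.1098] [ 0.4046  0.3067 -0.0415  2.0783  0.0183  0.7576 -1.3288] 1.35
scene y 58 [0.5308 0.2712 0.1187] 530.4249267578125 272.47247314453125 (47.60015869140625, 12.013114929199219) 81.20650482177734 [0.5212 0.2495 0.1131] [0.5363 0.2958 0.122 ]
scene b 71 [0.4603 0.2788 0.1192] 459.62982177734375 279.7832946777344 (48.7750129699707, 15.001545906066895) 86.271728515625 [0.4516 0.2554 0.1132] [0.4676 0.3044 0.1232]
scene rack 776 ((530.2603759765625, 272.3840026855469), (116.3443603515625, 206.4597625732422), 86.08990478515625)
scene foot 750 ((779.6119384765625, 11.319223403930664), 41.5661735534668)
side y 132 [0.5287 0.2778 0.1192] 528.7686157226562 276.3953857421875 (49.94730758666992, 13.763997077941895) 85.02180480957031 [0.5207 0.2511 0.113 ] [0.5372 0.3018 0.1236]
side b 115 [0.459  0.2816 0.1196] 458.7935791015625 280.4818115234375 (47.437313079833984, 13.071168899536133) 84.6146240234375 [0.4516 0.2566 0.1164] [0.4663 0.3039 0.1232]
side rack 963 ((528.192626953125, 276.4477844238281), (117.96160888671875, 208.82200622558594), 85.2284164428711)
side foot 430 ((771.6268920898438, 14.392909049987793), 48.45271301269531)
```

>>> jog_arm:
  rows:
    - {"dz":0.031}
    - {"dz":0.031}
    - {}

```text
t: 1.72
tcp_pos: [0.409, -0.2166, 0.2368]
tool_rot: [-3.14, 0.004, -0.105]
wrist_force: [-0.2, -0.7, 0.4]
gripper_width: 0.0602
grasp_force: 0.0
```

>>> jog_arm:
  rows:
    - {}
    - {}
    - {}
    - {}
  jaw: 0
  clamp_n: 15

```text
t: 2.22
tcp_pos: [0.4101, -0.217, 0.2389]
tool_rot: [3.141, -0.001, -0.105]
wrist_force: [0.5, 0.4, -0.4]
gripper_width: 0.0246
grasp_force: 0.0
```

>>> jog_arm:
  rows:
    - {}
    - {}
    - {}

```text
t: 2.6
tcp_pos: [0.41, -0.2168, 0.2386]
tool_rot: [-3.141, -0.0, -0.105]
wrist_force: [-1.0, 1.9, 4.8]
gripper_width: 0.0121
grasp_force: 15.0
```

>>> jog_arm:
  rows:
    - {"dx":0.0006, "dy":0.0098, "drz":-0.131}
    - {"dx":0.0006, "dy":0.0098, "drz":-0.131}
    - {"dx":0.0006, "dy":0.0098, "drz":-0.131}
    - {"dx":0.0006, "dy":0.0098, "drz":-0.131}
    - {"dx":0.0006, "dy":0.0098, "drz":-0.131}
    - {"dx":0.0006, "dy":0.0098, "drz":-0.131}
    - {}
    - {}

```text
t: 3.6
tcp_pos: [0.4277, -0.2703, 0.2385]
tool_rot: [3.141, -0.003, 0.683]
wrist_force: [6.1, 6.9, 1.2]
gripper_width: 0.0126
grasp_force: 15.3
```

>>> jog_arm:
  rows:
    - {}
    - {}
    - {}
    - {"dz":-0.03}
    - {"dz":-0.045}
    - {"dz":-0.045}
    - {"dz":-0.045, "drz":-0.16}
  jaw: 0.04

```text
t: 4.47
tcp_pos: [0.4257, -0.2722, 0.4049]
tool_rot: [3.142, 0.0, 0.843]
wrist_force: [0.8, -1.7, 0.6]
gripper_width: 0.04
grasp_force: 0.0
```

>>> jog_arm:
  rows:
    - {"drz":-0.162}
    - {"drz":-0.162}
    - {"drz":-0.162}
    - {"drz":-0.162}
    - {}

```text
t: 5.1
tcp_pos: [0.4258, -0.2724, 0.4033]
tool_rot: [-3.141, -0.0, 1.487]
wrist_force: [-0.3, 1.0, 0.6]
gripper_width: 0.0404
grasp_force: 0.0
```

```bash
python3 - <<'E'
from h import *
im,d=robot.get_image("scene");W,H=cloud("scene",im,d)
m=(cv2.inRange(H,(100,110,40),(130,255,255))>0)&(W[...,2]>.06)&(W[...,2]<.1)&(np.hypot(W[...,0]-.485,W[...,1]+.225)<.12)
p=W[m];c,V,s=pca(p);print(len(p),c,V[0],s,p.min(0),p.max(0))
v=V[0]*np.sign(-V[0][0]);print("lever",np.mod(np.arctan2(v[1],v[0]),6.283)-3.036)
cv2.imwrite("pics/s1.png",im[:,:,::-1])
E
```

```text
221 [ 0.44437838 -0.26092476  0.08116217] [-0.74066453 -0.67180599  0.0096309 ] [0.02455028 0.00488114 0.00163529] [ 0.41035181 -0.29048309  0.06966779] [ 0.47564498 -0.23272875  0.08849052]
lever 0.8420936500649465
```

```bash
python3 - <<'E'
from h import *
for n in("scene","side"):
  im,d=robot.get_image(n);np.savez(f"pics/{n}1.npz",im=im,d=d)
  for k in "01":
    W,H=load(n,k)
    for zt in(.08,.084):
      m=(cv2.inRange(H,(100,100,40),(130,255,255))>0)&(W[...,2]>zt)&(W[...,2]<.095)&(np.hypot(W[...,0]-.485,W[...,1]+.225)<.12)
      p=W[m][:,:2];vx,vy,x,y=cv2.fitLine((p*1000).astype(np.float32),cv2.DIST_HUBER,0,.01,.01).ravel()
      print(n,k,zt,len(p),np.mod(np.arctan2(vy,vx),np.pi)+(np.pi if k=="1" else 0),x,y)
# green/red marks vs axis
W,H=load("scene","1")
for nm,lo,hi in(("green",(45,100,60),(80,255,255)),("red",(0,150,100),(5,255,255))):
  m=(cv2.inRange(H,lo,hi)>0)&(np.abs(W[...,2]-.057)<.012)&(np.hypot(W[...,0]-.485,W[...,1]+.225)<.08)
  p=W[m];q=np.median(p,0) if len(p) else None;print(nm,len(p),q,q is not None and np.mod(np.arctan2(q[1]+.225,q[0]-.485),6.283))
E
```

```text
scene 0 0.08 117 3.0377386 428.94333 -219.1712
scene 0 0.084 101 3.026116 429.0317 -218.7139
scene 1 0.08 142 3.8843668 445.10413 -260.24075
scene 1 0.084 94 3.8924341 443.0844 -260.99268
side 0 0.08 53 3.0269363 424.81433 -215.75395
side 0 0.084 45 3.0236645 425.56598 -215.69846
side 1 0.08 27 3.856293 445.49606 -252.15504
side 1 0.084 25 3.8566177 451.18524 -247.20403
green 0 None False
red 40 [ 0.47186478 -0.25903348  0.05779705] 4.343867683288943
```

>>> jog_arm:
  rows:
    - {"dx":0.0610}
    - {"dx":0.0610}
    - {"dx":0.0610}
    - {"dx":0.0610, "dy":0.0075}
    - {"dx":0.0610, "dy":0.0075}
    - {"dx":0.0610, "dy":0.0075}
    - {"dx":0.0610, "dy":0.0075}
    - {"dx":0.0610, "dy":0.0075}
    - {"dx":0.0610, "dy":0.0075}
    - {}
  jaw: 0.04

```text
t: 6.5
tcp_pos: [0.5148, 0.2769, 0.4032]
tool_rot: [-3.14, -0.003, 1.494]
wrist_force: [0.3, -1.4, 0.3]
gripper_width: 0.0401
grasp_force: 0.0
```

```bash
python3 - <<'E'
from h import *
from scipy.optimize import least_squares
np.set_printoptions(precision=4,suppress=True)
C=[]
for n in("scene","side"):
  for k in "01":
    W,H=load(n,k)
    near=np.hypot(W[...,0]-.485,W[...,1]+.225)<.075
    m=near&(np.abs(W[...,2]-.057)<.006)
    p=W[m][:,:2]
    # outer boundary points by angle
    a=np.arctan2(p[:,1]+.225,p[:,0]-.485);r=np.hypot(p[:,0]-.485,p[:,1]+.225)
    q=np.array([p[i] for b in np.linspace(-np.pi,np.pi,37)[:-1] for s in [np.where((a>=b)&(a<b+.175))[0]] if len(s) for i in [s[np.argmax(r[s])]]])
    f=least_squares(lambda v:np.hypot(q[:,0]-v[0],q[:,1]-v[1])-v[2],[.485,-.225,.05],loss="soft_l1",f_scale=.002)
    print(n,k,"disc",f.x,len(q))
    for nm,lo,hi in(("green",(45,80,50),(85,255,255)),("red",(0,120,80),(8,255,255))):
      m=(cv2.inRange(H,lo,hi)>0)&near&(np.abs(W[...,2]-.057)<.012);pp=W[m]
      if len(pp)>4: c=pp.mean(0);print("  ",nm,len(pp),c,"az",np.mod(np.arctan2(c[1]-f.x[1],c[0]-f.x[0]),6.283))
E
python3 - <<'E'
import cv2
im=cv2.imread("pics/s1.png")[215:290,100:200];cv2.imwrite("pics/lev1.png",cv2.resize(im,(800,600),interpolation=cv2.INTER_CUBIC))
E
```

```text
scene 0 disc [ 0.4805 -0.2216  0.0499] 35
   green 43 [ 0.4484 -0.2409  0.0577] az 3.68451958203641
   red 48 [ 0.4721 -0.2588  0.0575] az 4.4910014673136285
scene 1 disc [ 0.4809 -0.2216  0.0496] 35
   red 52 [ 0.4718 -0.2588  0.0578] az 4.471966493682668
side 0 disc [ 0.4816 -0.22    0.0493] 33
   red 7 [ 0.4687 -0.2658  0.0568] az 4.438755730593483
side 1 disc [ 0.4815 -0.2201  0.0493] 34
   green 16 [ 0.4458 -0.2415  0.0577] az 3.6833394708071587
```

View pics/lev1.png

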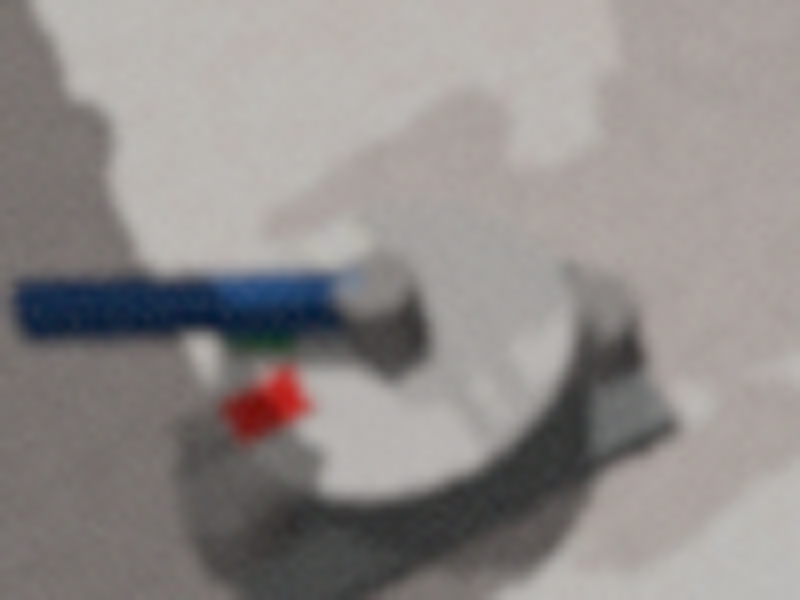

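The close-up shows the lever with part of the green mark peeking out on its red side. Measured from the disc centre, the valve frame sits at about -0.236 rad, so the lever may be past half. I'll check against the foot plate.

```bash
python3 - <<'E'
from h import *
np.set_printoptions(precision=4,suppress=True)
for n in("scene","side"):
    W,H=load(n,"1")
    near=np.hypot(W[...,0]-.481,W[...,1]+.221)<.11
    for z0,z1 in((.006,.014),(.024,.046)):
      m=near&(W[...,2]>z0)&(W[...,2]<z1);p=W[m][:,:2]
      print(n,z0,len(p),cv2.minAreaRect((p*1000).astype(np.float32)),p.min(0),p.max(0))
    # white mark: low saturation & brightest; test brightness around ring radius .04
m=robot.camera_model("wrist");print(m)
E
```

```text
scene 0.006 579 ((481.13824462890625, -223.99172973632812), (134.09967041015625, 71.25203704833984), 74.78291320800781) [ 0.4311 -0.2919] [ 0.5296 -0.1525]
scene 0.024 206 ((481.6221008300781, -221.6277313232422), (140.22845458984375, 28.97884178161621), 76.04331970214844) [ 0.4537 -0.2903] [ 0.5093 -0.1533]
side 0.006 199 ((488.6681213378906, -195.10128784179688), (86.80083465576172, 70.5813980102539), 77.03451538085938) [ 0.4452 -0.2296] [ 0.5293 -0.1501]
side 0.024 84 ((493.58245849609375, -175.97052001953125), (48.34309387207031, 32.050926208496094), 74.44775390625) [ 0.4725 -0.2036] [ 0.51   -0.1534]
{'fx': 297.3186396354542, 'fy': 297.3186396354542, 'cx': 258.0006998472917, 'cy': 190.91660038426286, 'hand_eye': array([[-0.0007, -0.9676, -0.2523,  0.0671],
       [ 1.    , -0.0004, -0.0012,  0.0002],
       [ 0.0011, -0.2523,  0.9676,  0.019 ],
       [ 0.    ,  0.    ,  0.    ,  1.    ]])}
```

>>> jog_arm:
  rows:
    - {"dx":-0.0610}
    - {"dx":-0.0610}
    - {"dx":-0.0610}
    - {"dx":-0.0610}
    - {"dx":-0.0610}
    - {"dx":-0.0610}
    - {"dx":-0.0610}
    - {"dx":-0.0610}
    - {}
    - {}

```text
t: 7.75
tcp_pos: [0.4754, -0.2152, 0.4033]
tool_rot: [-3.141, -0.0, 1.486]
wrist_force: [-0.1, 1.7, 0.1]
gripper_width: 0.04
grasp_force: 0.0
```

```bash
python3 - <<'E'
from h import *
o=robot.get_obs();im,d=robot.get_image("wrist");np.savez("pics/w.npz",im=im,d=d,p=o["tcp_pos"],r=o["tool_rot"])
cv2.imwrite("pics/w.png",im[:,:,::-1]);print(o["tcp_pos"],o["tool_rot"])
E
```

```text
[ 0.47544003 -0.21516874  0.40334317] [-3.14130430e+00 -2.80849974e-04  1.48608502e+00]
```

View pics/w.png

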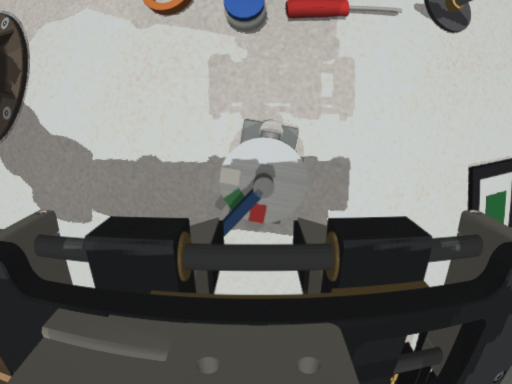

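The wrist view shows the white mark at (230,176), green at (234,198), red at (257,214), the hub at (264,184), and the blue lever lying past green. I'll measure this by casting rays onto planes.

```bash
cat >> h.py <<'E'
from scipy.spatial.transform import Rotation as Rn
def wray(uv,pos,rot,z):
    m=robot.camera_model("wrist");uv=np.atleast_2d(uv).astype(float)
    x=(uv[:,0]-m["cx"])/m["fx"];y=(uv[:,1]-m["cy"])/m["fy"];t=np.hypot(x,y);s=np.sinc(t/np.pi)
    r=np.stack([x*s,y*s,np.cos(t)],-1);h=np.array(m["hand_eye"]);R=Rn.from_euler("xyz",rot).as_matrix()
    d=r@h[:3,:3].T@R.T;c=R@h[:3,3]+pos
    return c+d*((z-c[2])/d[:,2])[:,None]
E
python3 - <<'E'
from h import *
np.set_printoptions(precision=4,suppress=True)
f=np.load("pics/w.npz");H=cv2.cvtColor(f["im"],cv2.COLOR_RGB2HSV);ax=np.array([.4812,-.2215])
def pts(lo,hi,roi,z):
    a,b,c,d=roi;m=cv2.inRange(H[b:d,a:c],lo,hi);v,u=np.nonzero(m);return wray(np.stack([u+a,v+b],-1),f["p"],f["r"],z)[:,:2]
az=lambda q:np.mod(np.arctan2(*(q-ax)[::-1]),6.283)
for nm,lo,hi,z in(("green",(45,80,50),(85,255,255),.057),("red",(0,120,80),(8,255,255),.057),("lever",(100,120,40),(130,255,255),.086)):
    p=pts(lo,hi,(215,170,275,235),z);c=p.mean(0);print(nm,len(p),c,az(c))
vx,vy,x,y=cv2.fitLine((p*1000).astype(np.float32),cv2.DIST_HUBER,0,.01,.01).ravel();print("dir",np.mod(np.arctan2(vy,vx),np.pi)+np.pi,x,y,(p-ax)@np.array([-.74,-.67]) .max() if 0 else "")
print("white",az(wray([230,176],f["p"],f["r"],.057)[0,:2]),"hub",wray([264,184],f["p"],f["r"],.09))
E
```

```text
green 209 [ 0.4453 -0.24  ] 3.616124798207527
red 240 [ 0.4705 -0.2601] 4.442179974775735
lever 506 [ 0.4523 -0.2464] 3.8534129523905563
dir 3.9294343 451.93408 -246.85378 
white 2.926201121369217 hub [[ 0.4811 -0.218   0.09  ]]
```

>>> jog_arm:
  rows:
    - {"dx":-0.0301, "dy":-0.0225}
    - {"dx":-0.0301, "dy":-0.0225}
    - {"drz":0.159}
    - {"drz":0.159}
    - {"drz":0.159}
    - {"drz":0.159}
    - {"dz":0.055, "drz":0.159}
    - {"dz":0.055}
    - {"dz":0.055}
    - {}
  jaw: 0.04

```text
t: 9.05
tcp_pos: [0.4251, -0.2692, 0.2358]
tool_rot: [-3.134, 0.002, 0.696]
wrist_force: [-0.2, 1.1, -0.1]
gripper_width: 0.0402
grasp_force: 0.0
```

>>> jog_arm:
  rows:
    - {}
    - {}
    - {}
    - {}
    - {}
  jaw: 0
  clamp_n: 15

```text
t: 9.68
tcp_pos: [0.4265, -0.2715, 0.2398]
tool_rot: [3.14, -0.0, 0.694]
wrist_force: [-2.4, 1.1, 9.7]
gripper_width: 0.0123
grasp_force: 14.9
```

>>> jog_arm:
  rows:
    - {"dx":0.0001, "dy":-0.0041, "drz":0.055}
    - {"dx":0.0001, "dy":-0.0041, "drz":0.055}
    - {"dx":0.0001, "dy":-0.0041, "drz":0.055}
    - {}
    - {}
    - {}

```text
t: 10.42
tcp_pos: [0.4189, -0.2614, 0.2398]
tool_rot: [3.14, 0.0, 0.529]
wrist_force: [-4.8, 1.4, 13.3]
gripper_width: 0.0123
grasp_force: 14.8
```

>>> jog_arm:
  rows:
    - {}
    - {}
    - {}
    - {"dz":-0.03}
    - {"dz":-0.045}
    - {"dz":-0.045, "drz":-0.16}
    - {"dz":-0.045, "drz":-0.16}
    - {"drz":-0.16}
    - {"dx":0.03, "dy":0.03, "drz":-0.16}
    - {}
  jaw: 0.04

```text
t: 11.68
tcp_pos: [0.4624, -0.2508, 0.4035]
tool_rot: [3.14, -0.002, 1.173]
wrist_force: [-0.8, 0.7, 0.1]
gripper_width: 0.0399
grasp_force: 0.0
```

>>> jog_arm:
  rows:
    - {"drz":-0.16}
    - {"drz":-0.16}
    - {"dx":0.03, "dy":0.03}
    - {"dx":0.02}
    - {}
    - {}

```text
t: 12.42
tcp_pos: [0.4936, -0.2054, 0.4033]
tool_rot: [-3.141, 0.001, 1.487]
wrist_force: [0.3, 0.3, -0.4]
gripper_width: 0.0397
grasp_force: 0.0
```

```bash
cat > lev.py <<'E'
from h import *
np.set_printoptions(precision=4,suppress=True)
o=robot.get_obs();im,d=robot.get_image("wrist");P,R=o["tcp_pos"],o["tool_rot"]
cv2.imwrite("pics/w2.png",im[:,:,::-1])
H=cv2.cvtColor(im,cv2.COLOR_RGB2HSV);ax=np.array([.4812,-.2205]);W=None
v,u=np.mgrid[0:384,0:512];uv=np.stack([u.ravel(),v.ravel()],-1)
for nm,lo,hi,z,r in(("green",(45,80,50),(85,255,255),.057,.06),("red",(0,120,80),(8,255,255),.057,.06),("lever",(100,120,40),(130,255,255),.086,.11)):
    m=(cv2.inRange(H,lo,hi)>0).ravel();p=wray(uv[m],P,R,z)[:,:2];p=p[np.linalg.norm(p-ax,axis=1)<r]
    c=p.mean(0);vx,vy,x,y=cv2.fitLine((p*1000).astype(np.float32),cv2.DIST_HUBER,0,.01,.01).ravel()
    print(nm,len(p),c,"az",np.mod(np.arctan2(*(c-ax)[::-1]),6.283),"dir",np.mod(np.arctan2(vy,vx),np.pi)+np.pi)
for n in("scene","side"):
    im,d=robot.get_image(n);W,H=cloud(n,im,d)
    m=(cv2.inRange(H,(100,100,40),(130,255,255))>0)&(W[...,2]>.084)&(W[...,2]<.095)&(np.hypot(W[...,0]-.485,W[...,1]+.225)<.12)
    p=W[m][:,:2];vx,vy,x,y=cv2.fitLine((p*1000).astype(np.float32),cv2.DIST_HUBER,0,.01,.01).ravel()
    print(n,len(p),np.mod(np.arctan2(vy,vx),np.pi)+np.pi)
    if n=="scene": cv2.imwrite("pics/s2.png",cv2.resize(im[215:290,100:200,::-1],(400,300),interpolation=cv2.INTER_CUBIC))
E
python3 lev.py
```

```text
green 108 [ 0.4439 -0.2374] az 3.5673012572239045 dir 3.6990793
red 248 [ 0.4701 -0.26  ] az 4.4371398179551615 dir 4.5686707
lever 312 [ 0.459  -0.2343] az 3.6973213240438594 dir 3.571533
scene 101 3.7165184
side 7 3.7131076
```

```bash
python3 - <<'E'
import cv2,numpy as np
w=cv2.imread("pics/w2.png")[120:240,190:350];cv2.imwrite("pics/v2.png",np.hstack([cv2.resize(w,(400,300),interpolation=cv2.INTER_CUBIC),cv2.imread("pics/s2.png")]))
E
```

```text
(no output)
```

View pics/v2.png

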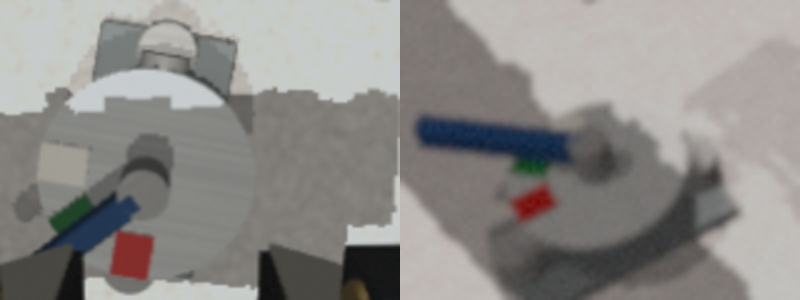

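The lever now lies over green, with the parallax matching in both views, at about 0.80 rad. Next is the card.

>>> jog_arm:
  rows:
    - {"dx":0.0602, "dy":-0.0006}
    - {"dx":0.0602, "dy":-0.0006}
    - {"dx":0.0602, "dy":-0.0006}
    - {"dx":0.0602, "dy":-0.0006}
    - {"dx":0.0602, "dy":-0.0006}
    - {"dx":0.0602, "dy":-0.0006}
    - {"dx":0.0602, "dy":-0.0006}
    - {"dx":0.0602, "dy":-0.0006}
    - {}
    - {}
  jaw: 0.04

```text
t: 13.82
tcp_pos: [0.5294, 0.2751, 0.403]
tool_rot: [-3.141, 0.001, 1.488]
wrist_force: [-0.4, -0.8, -0.6]
gripper_width: 0.0398
grasp_force: 0.0
```

```bash
python3 - <<'E'
from h import *
np.set_printoptions(precision=4,suppress=True)
o=robot.get_obs();im,d=robot.get_image("wrist");P,R=o["tcp_pos"],o["tool_rot"]
cv2.imwrite("pics/w3.png",im[:,:,::-1]);H=cv2.cvtColor(im,cv2.COLOR_RGB2HSV);v,u=np.nonzero(cv2.inRange(H,(20,100,60),(35,255,255)))
p=wray(np.stack([u,v],-1),P,R,.12)[:,:2];p=p[np.linalg.norm(p-[.53,.275],axis=1)<.06]
print(P,R,len(p),p.mean(0),cv2.minAreaRect((p*1000).astype(np.float32)),p.min(0),p.max(0))
E
```

```text
[0.5294 0.2751 0.403 ] [-3.1413  0.0012  1.4882] 896 [0.5277 0.2776] ((527.58251953125, 277.1902160644531), (52.923702239990234, 14.655191421508789), 85.5073013305664) [0.519  0.2504] [0.5362 0.304 ]
```

View pics/w3.png

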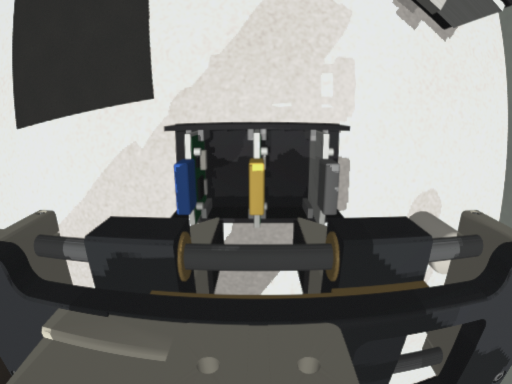

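The yellow grip at (257,187) is centred between the fingers and square to them, so I'll go down and grip.

>>> jog_arm:
  rows:
    - {"dz":0.0447}
    - {"dz":0.0447}
    - {"dz":0.0447}
    - {}
    - {}
  jaw: 0.04

```text
t: 14.5
tcp_pos: [0.5299, 0.2753, 0.271]
tool_rot: [3.14, -0.001, 1.487]
wrist_force: [0.3, 1.1, 1.0]
gripper_width: 0.0401
grasp_force: 0.0
```

>>> jog_arm:
  rows:
    - {}
    - {}
    - {}
    - {}
    - {}
  jaw: 0
  clamp_n: 40

```text
t: 15.12
tcp_pos: [0.529, 0.276, 0.27]
tool_rot: [3.141, -0.0, 1.489]
wrist_force: [-1.6, -1.3, 6.5]
gripper_width: 0.0141
grasp_force: 39.9
```

>>> jog_arm:
  rows:
    - {"dz":-0.012}
    - {"dz":-0.02}
    - {"dz":-0.025}
    - {"dz":-0.025}
    - {"dz":-0.028}
    - {"dz":-0.03}
    - {"dz":-0.03}
    - {"dz":-0.03}
    - {}
    - {}

```text
t: 16.38
tcp_pos: [0.5289, 0.2756, 0.4687]
tool_rot: [-3.141, 0.001, 1.489]
wrist_force: [0.6, -0.2, -2.6]
gripper_width: 0.0138
grasp_force: 39.9
```

```bash
python3 - <<'E'
from h import *
np.set_printoptions(precision=4,suppress=True)
print(robot.get_obs()["joint_positions"])
im,d=robot.get_image("scene");cv2.imwrite("pics/s3.png",im[:,:,::-1])
cl={}
for n,(a,b,c,e) in {"scene":(298,165,345,195),"side":(163,145,210,186)}.items():
    W,H=load(n,"1");w=W[b:e,a:c].reshape(-1,3);w=w[(w[:,2]>.235)&(w[:,2]<.34)&(np.abs(w[:,1]-.02)<.04)&(np.abs(w[:,0]-.74)<.07)]
    E=np.array(robot.camera_model(n)["extrinsics"]);cam=-E[:3,:3].T@E[:3,3]
    c_,V,s=pca(w);print(n,len(w),c_,V[0],s,w.min(0),w.max(0))
    for x0 in np.arange(.69,.79,.02):
        q=w[(w[:,0]>=x0)&(w[:,0]<x0+.02)]
        if len(q)>3:print("  ",x0,len(q),np.median(q,0),"y-range",q[:,1].min(),q[:,1].max())
E
```

```text
[-0.1171  0.4252 -0.6603  1.5084  0.2658  1.3001 -0.8878]
scene 467 [0.7519 0.0122 0.2907] [-0.8717  0.0846 -0.4828] [0.0287 0.0097 0.0034] [0.6997 0.0049 0.251 ] [0.7862 0.0306 0.32  ]
   0.69 20 [0.7056 0.0188 0.262 ] y-range 0.013717856341153786 0.024832666685094814
   0.71 105 [0.7225 0.0137 0.2781] y-range 0.008434035978011324 0.030556185614236536
   0.73 96 [0.738  0.0135 0.2843] y-range 0.008671390055695881 0.02994062714372418
   0.75 75 [0.7609 0.0108 0.3038] y-range 0.007656685884987988 0.018458600480155202
   0.77 171 [0.7798 0.0084 0.3026] y-range 0.004850207548423714 0.019316276213351236
side 408 [0.7491 0.023  0.2824] [-0.9185  0.1505 -0.3657] [0.0281 0.0185 0.0039] [0.6977 0.011  0.2351] [0.7868 0.0352 0.3204]
   0.69 34 [0.7049 0.0293 0.26  ] y-range 0.020274393316807315 0.033929871224550295
   0.71 95 [0.72   0.0306 0.2759] y-range 0.015722247934797037 0.035239533575133826
   0.73 67 [0.7397 0.024  0.2879] y-range 0.01320520278240294 0.03424430745861238
   0.75 63 [0.7606 0.0212 0.3054] y-range 0.011584996063493936 0.02685984119043308
   0.77 149 [0.777  0.0192 0.2804] y-range 0.010951536030464745 0.023352707098849033
```

>>> jog_arm:
  rows:
    - {"dx":-0.0458, "dy":-0.0181, "dz":0.002}
    - {"dx":-0.0458, "dy":-0.0181, "dz":0.002}
    - {"dx":-0.0458, "dy":-0.0181, "dz":0.002}
    - {"dx":-0.0458, "dy":-0.0181, "dz":0.002}
    - {"dx":-0.0458, "dy":-0.0181, "dz":0.002}
    - {"drz":0.056}
    - {"drx":-0.1}
    - {"drx":-0.15}
    - {"drx":-0.15}
    - {"drx":-0.15}

```text
t: 17.68
tcp_pos: [0.4195, 0.0548, 0.4584]
tool_rot: [2.589, -0.0, 1.433]
wrist_force: [0.6, -0.7, -2.0]
gripper_width: 0.0138
grasp_force: 40.0
```

>>> jog_arm:
  rows:
    - {"drx":-0.148}
    - {}
    - {}

```text
t: 18.05
tcp_pos: [0.42, 0.0547, 0.4588]
tool_rot: [2.448, 0.0, 1.432]
wrist_force: [0.5, 1.0, -1.6]
gripper_width: 0.0141
grasp_force: 40.0
```

```bash
python3 - <<'E'
from h import *
np.set_printoptions(precision=4,suppress=True)
o=robot.get_obs();P=o["tcp_pos"];R=Rn.from_euler("xyz",o["tool_rot"]).as_matrix();print(o["joint_positions"]);print(R)
print("to go tool:",R.T@(np.array([.4797,.0549,.351])-P), "want y",(.759,-.105,.643))
im,d=robot.get_image("side");cv2.imwrite("pics/d3.png",im[:,:,::-1]);np.savez("pics/side2.npz",im=im,d=d)
E
```

```text
[ 0.3793 -0.0855 -0.703   2.1827  0.5771  0.4593 -0.9266]
[[ 0.1386  0.7614  0.6333]
 [ 0.9903 -0.1063 -0.089 ]
 [-0.0004  0.6395 -0.7688]]
to go tool: [ 0.0085 -0.0236  0.1207] want y (0.759, -0.105, 0.643)
```

>>> jog_arm:
  rows:
    - {"dx":0.0021, "dy":-0.0118, "dz":0.02}
    - {"dx":0.0021, "dy":-0.0118, "dz":0.02}
    - {"dx":0.0021, "dz":0.025}
    - {"dx":0.0021, "dz":0.025}
    - {"dz":0.02}
    - {"dz":0.0107}
    - {}
    - {}

```text
t: 19.1
tcp_pos: [0.4804, 0.0552, 0.3518]
tool_rot: [2.444, 0.0, 1.432]
wrist_force: [-0.2, 0.0, -1.5]
gripper_width: 0.0137
grasp_force: 40.0
```

```bash
python3 - <<'E'
from h import *
np.set_printoptions(precision=4,suppress=True)
o=robot.get_obs();P=o["tcp_pos"];R=Rn.from_euler("xyz",o["tool_rot"]).as_matrix();print(R[:,1],P,R.T@(np.array([.4797,.0549,.351])-P))
N=np.array([[-.759,.105,-.643],[-.137,-.9906,0],[-.637,.088,.766]]);tip=np.array([.6995,.0245,.25])
ims=[]
for n in("scene","side"):
    im,d=robot.get_image(n);W,H=cloud(n,im,d);ims.append(im[:,:,::-1])
    q=(W-tip)@N.T
    box=(np.abs(q[...,0]-.105)<.03)&(np.abs(q[...,1])<.08)&(np.abs(q[...,2])<.09)
    g=box&(cv2.inRange(H,(40,60,20),(90,255,255))>0);p=W[g]
    if len(p)>20:
        c,V,s=pca(p);print(n,"green",len(p),"normal",V[2],s,"nozz min",q[g].min(0),"max",q[g].max(0),"mean",q[g].mean(0))
    y=(np.abs(q[...,0]-.105)<.05)&(np.abs(q[...,1])<.08)&(np.abs(q[...,2]-.05)<.06)&(cv2.inRange(H,(20,90,50),(35,255,255))>0)
    if y.sum()>5: print(n,"yel",y.sum(),q[y].min(0),q[y].max(0))
    a=box&(q[...,2]<.05);print(n,"all",a.sum(),q[a].min(0),q[a].max(0))
cv2.imwrite("pics/fin.png",np.hstack([cv2.resize(ims[0][80:300,180:400],(400,400)),cv2.resize(ims[1][100:300,130:330],(400,400))]))
E
```

```text
[ 0.7591 -0.1058  0.6423] [0.4804 0.0552 0.3518] [-0.0004 -0.001   0.0002]
scene green 794 normal [ 0.768  -0.1055  0.6316] [0.0272 0.0206 0.0015] nozz min [ 0.0949 -0.0465 -0.0364] max [0.1049 0.0459 0.0331] mean [ 0.1007  0.0015 -0.0006]
scene yel 167 [ 0.0913 -0.0243  0.0358] [0.1139 0.0259 0.0705]
scene all 1488 [ 0.0852 -0.0503 -0.0418] [0.1093 0.0516 0.0498]
side green 26 normal [ 0.7564 -0.1109  0.6446] [0.0334 0.019  0.0014] nozz min [ 0.0934 -0.0437 -0.0326] max [0.1012 0.0445 0.0332] mean [ 0.0999 -0.0142 -0.014 ]
side yel 79 [ 0.0954 -0.0277  0.0418] [0.1089 0.0063 0.0718]
side all 395 [ 0.0883 -0.0522 -0.0434] [0.118  0.0499 0.0491]
```

View pics/fin.png

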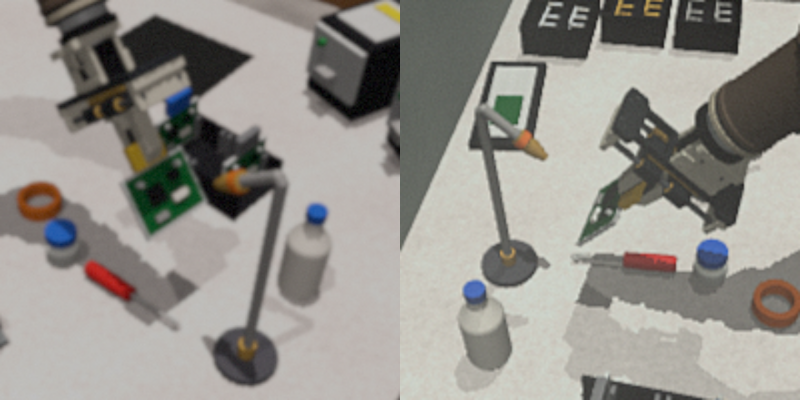

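The card is square to the jet, centred to within a few mm and about 100 mm from the tip, and nothing else has been disturbed. I'll let it settle and hand in.

>>> jog_arm:
  rows:
    - {}
    - {}
    - {}
    - {}

```text
t: 19.7
tcp_pos: [0.4802, 0.0551, 0.3517]
tool_rot: [2.443, 0.0, 1.433]
wrist_force: [0.6, 0.2, -0.3]
gripper_width: 0.0136
grasp_force: 40.0
```

```bash
python3 -c "
from bench import robot
print(robot.hand_in())"
```

```text
the job is handed in; nothing more can be done
None
```

I handed the job in at about 20 s, with no verdict returned: the lever is at the half-open mark (first turn overshot by about 0.2 rad, so I turned it back; now about 45° ± 3°), and the yellow-grip card is held still, components facing the nozzle and square to the jet, centred within a few mm about 100 mm from its tip.

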